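# Seat the GO spline plug gauge in a hub

### The arm

A 6-joint arm with a two-finger parallel gripper is mounted at the origin on the work surface. World frame = base frame: x ahead of the robot, y to its left, z up, the work surface at z = 0. Lengths are in m, angles in rad, forces in N, time in s.
With the tool pointing down it reaches from about 0.25 to 0.85 m from the base axis. Payload 12.5 kg.
Tool frame: the origin (TCP) lies at the very end of the fingers, on their centre line; the grasp point (between the pads) lies 19 mm behind it; z points along the fingers, y is the direction in which the jaws open and shut (so a half turn about z gives the same grasp; the last joint's range is limited). The gripper opens to 93 mm and grips with 3 to 60 N. Pads are 15 mm wide; open, the fingers measure 128 mm over their backs; the gripper's body (75 mm by 188 mm) begins 65 mm behind the grasp point.
Start: joints at [-1.327, 0.351, 1.652, -0, 1.139, -0.085], TCP at [0.178, -0.521, 0.219] pointing down, gripper open.
Joint ranges: [-2.75, 2.75], [-0.79, 2.1], [0.01, 2.65], [-1.57, 4.71], [0.07, 3.14], [-2.87, 2.87]. Speed limits (rad/s): [2.22, 2.22, 2.79, 3.14, 3.14, 3.14].

### API

Orientations are given as a unit quaternion [x, y, z, w].
In Python, from cell import manip, snapshot, camera_params gives the robot as it stands.
- The arm moves only by the shell command python3 -m crank 'ROWS' [OPENING] [FORCE]. ROWS is JSON, one flat list of numbers, 4 for each row, row after row: the shift along the tool's x, y, z scaled (see below), then the turn about the tool's z scaled (see below). In form: [tx, ty, tz, yaw, tx, ty, tz, yaw, ...]. A call has exactly 8 rows; each row shifts and turns the commanded pose from where the row before left it, along the tool's axes as they then stand; what a row does not reach is not made up. The controller multiplies each number of a shift by 25 mm and each number of a turn by 0.08 rad. A row lasts 1/10 s, in which the tool goes at most 50 mm and 8.59 degrees, less where a joint would pass 70% of its speed; a pose out of reach is approached as far as the arm can. A call with a number of a shift or a turn outside -1 to 1 is refused whole. A call with a gripper value outside its range is refused whole. OPENING is the closure, from -1 (fully open) to 1 (shut), set as the call begins (- or left out, the last holds). The fingers move at their own pace and stop on an object; FORCE is the grip in N (left out, the last holds). Time passes only in rows, so rows that do not move let the fingers close, or fill a call up. It gives the time, the measured TCP pose, the force and the opening at its end, in the units of the state.
- manip.get_obs(): the state, without advancing time (a new reading comes with each control period).
- snapshot(name): name is "scene" or "top"; returns (picture, depth): 480x640x3 uint8, red, green, blue; 480x640 float32, m along the optical axis (not along the pixel's ray), 0 where there is no reading.
- camera_params(name): a dict with "intrinsics" (3x3 intrinsics, pixels), "distortion" ([k1, k2, p1, p2, k3] as OpenCV has them; the pictures are not rectified), "R" (3x3) and "t" (3): a world point X has camera coordinates R X + t. Camera axes: x right, y down, z forward; pixel columns grow to the right and rows downward; lengths in m; the calibration is good to about 2 mm. A picture is of the moment at which its call begins. camera_params takes no time and is no camera call.
- manip.close_job(): hands the job in, once; it reports no verdict.
The state is a dict: "time_s": time; "q": joint angles; "joint_velocities": joint speeds; "joint_efforts": joint torques, N m; "tcp_pos": TCP position; "tool_rot": TCP orientation; "wrist_force": force on the tool from outside, world axes, zero at the start; "ft_torque": the same for the moment, N m; "width": finger opening in m.
Only numpy, scipy, OpenCV 4.12 (cv2) and the standard library are available. Lean on these libraries where they do the work, as an engineer would, in place of code of your own. Each camera call takes 0.05 s, during which the arm holds its last target.

### The job

Check the splined bore of the hub that is held in the three-jaw chuck: lift the plastic dust cap off the hub and put it in the tin tray, then take the GO plug gauge, the taller of the two in the wooden stand with long teeth all round, and lower it upright into the bore, turning it a little under light pressure until every tooth drops into its own slot and the collar sits flush on the hub. Do not force it or let it drop; let go of it and leave it standing fully home in the hub. Leave the other gauge in the stand and the other things on the bench where they are.

Things in the scene. Friction and masses are not known exactly. Their poses are not given: they have to be found in the camera images.
- hub_face (a point): steel hub with a round flange of 100 mm diameter, clamped in the chuck. This point is the centre of the flange's level top face, 108 mm above the bench; z up along the bore. Bore 42 mm across the lands, 50 mm deep, with 8 straight slots 11 mm wide, 45 degrees apart, reaching 26.5 mm out from the axis; one slot lies along +x. At the start the dust cap hides the bore.
- chuck: three-jaw chuck lying face up, 160 mm diameter, 58 mm high, its jaws up to 31 mm higher, under the hub's flange; fixed to the bench, and nothing in it moves. Origin at the centre of its underside, z up; it carries the hub.
- cap_knob (a point): white plastic dust cap, loose, 60 g: a disc 68 mm across and 5 mm thick lying on the hub's face, a plug of 38 mm diameter reaching 12 mm down into the bore without binding, and on top a round knob of 28 mm diameter and 30 mm height. This point is the centre of the knob, 20 mm above the hub's face at the start, 32 mm above the underside of the plug; z up along the knob.
- tray: open tin tray, 140 (x) x 200 (y) x 45 mm high, walls 3 mm, fixed on the bench. Origin at the centre of its underside.
- stand: wooden gauge stand, block 100 (x) x 210 (y) x 30 mm high, fixed on the bench, with two round holes 110 mm apart along y, each holding one gauge upright. Origin at the centre of its underside. Stand and tray are on opposite sides of the chuck, either way round.
- go_handle (a point): handle of the GO gauge, a loose steel plug gauge of 0.6 kg and 145 mm length standing upright in the stand: hexagonal, 24 mm across flats, 80 mm long. This point is its centre, 120 mm above the bench at the start, 102 mm above the gauge's lower end and 55 mm above the underside of its collar. z up along the handle; the pairs of flats face along 0, 60 and 120 degrees from +x.
- go_collar (a point): toothed end of the GO gauge. This point is the centre of the underside of its collar (60 mm diameter, 8 mm thick). Below it 35 mm with 8 straight teeth 45 degrees apart, 8 mm wide, reaching 25 mm from the axis, on a 40 mm core; then a smooth 40 mm pilot 12 mm long, tapered at its end, which stands in the stand. One tooth along +x. Fully home, this point lies on the hub's face.
- notgo_handle (a point): the not-go gauge, like the other one but 126 mm long with only two pairs of short teeth (16 mm long) on opposite sides; it stands in the stand's other hole. This point is the centre of its hexagonal handle, 83 mm above the bottom of its pilot, 101 mm above the bench at the start.
- chuck_key: T-shaped steel chuck key, 130 x 100 mm, lying on the bench; a bystander. Origin at its underside.
- micrometer: outside micrometer with a green C-frame, 160 mm long, lying on the bench; a bystander. Origin at its underside.
- caliper: slide caliper with a black readout, 215 mm long, lying on the bench; a bystander. Origin at its underside.
- brush: bench brush, 200 mm long, lying on the bench; a bystander. Origin at its underside.
- bush: plain smooth steel ring, 72 mm outside, 45 mm high, standing on the bench; a bystander. Origin at its underside.
- flask: steel drinking flask, 72 mm across, 230 mm high, standing on the bench; a bystander. Origin at its underside.
- spanner: steel spanner, 190 mm long, lying on the bench; a bystander. Origin at its underside.
Things that resemble listed ones, but are neither listed nor needed, are in the scene too. What is shaped like the part that bears go_handle but green or red is not meant.

How it is judged:
On the way, in this order (a step that is already met when the one before it is completed fails the run):
1. the dust cap is off the hub and lies in the tin tray (x of cap_knob in the frame of tray between -0.067 and 0.067 m and y of cap_knob in the frame of tray between -0.097 and 0.097 m and z of cap_knob in the frame of tray below 0.045 m), for 0.2 s.
2. the GO gauge stands fully home in the hub, every tooth in its slot (z of go_collar in the frame of hub_face between -0.004 and 0.003 m and horizontal distance between go_collar and hub_face below 0.005 m and angle between go_handle's own z axis and vertical below 0.05 rad), for 0.2 s.
At the end, for the whole second after the job is handed in: The GO gauge stands in the hub with its collar within 3 mm of the hub's face, within 5 mm of the bore's axis, upright within 0.05 rad; the dust cap lies in the tin tray, its knob's centre inside the walls and below the rim; both at rest. The other gauge and the bystanders were left alone (all of step 1 and all of step 2 and linear speed of each of go, cap below 0.02 m/s); the robot touches nothing.
It fails at once if the GO gauge was forced in the hub (more than 120 N between them) (contact force between go and chuck above 120 N).
It fails at once if the GO gauge was dropped into the hub (faster than 0.4 m/s while its teeth are at or in the bore) (horizontal distance between go_collar and hub_face below 0.015 m and z of go_collar in the frame of hub_face below 0.045 m and linear speed of go above 0.4 m/s).
It fails at once if the other gauge was moved by more than 20 mm or tipped (distance of notgo_handle from where it was at the start of the episode above 0.02 m or angle between notgo_handle's own z axis and vertical above 0.25 rad).
It fails at once if a bystander on the bench was moved by more than 30 mm (distance of any of chuck_key, micrometer, caliper, brush, bush, flask, spanner from where it was at the start of the episode above 0.03 m).
It also fails if it takes over 58 s, if anything falls off the work surface, if the arm or the gripper's body presses on something with over 40 N, if the wrist force passes 120 N, or if a joint passes its speed limit or range.

## Working session

There is one attempt and no reset: what is moved stays moved. The work goes in short steps, Python scripts to look and compute and a shell command to move; the robot and the scene stay as the last step left them, time stands still between calls to the robot, and variables do not carry over. Pictures are saved under pics/ and viewed, and the job is handed in when it is done.

```bash
mkdir -p pics; ls
python3 - <<'E'
from cell import manip, snapshot, camera_params
import cv2,numpy as np
print(manip.get_obs())
for n in("scene","top"):
    im,d=snapshot(n); cv2.imwrite(f"pics/{n}0.png",im[...,::-1]); np.savez(f"/tmp/{n}0.npz",im=im,d=d)
    print(n,camera_params(n))
E
```

```text
pics
{'time_s': 0.0, 'q': array([-1.32657529e+00,  3.51227932e-01,  1.65242501e+00,  1.77675543e-05,
        1.13910605e+00, -8.46259294e-02]), 'joint_velocities': array([-0.00085797, -0.00128966, -0.00113696, -0.00019264,  0.00106431,
       -0.00014346]), 'joint_efforts': array([ 1.28216805e-03, -4.97313809e+01, -2.85252124e+01,  6.99494127e-02,
        2.57713103e-02, -1.16090068e-04]), 'tcp_pos': array([ 0.17755439, -0.52018558,  0.21810563]), 'tool_rot': array([ 9.86513327e-01,  1.63679918e-01, -3.84450750e-05, -5.81955362e-04]), 'wrist_force': array([ 0.173681  ,  0.66333522, -0.77624882]), 'ft_torque': array([0.02456613, 0.04418439, 0.04099067]), 'width': 0.092938971283229}
scene {'intrinsics': array([[540.1588794 ,   0.        , 327.38340182],
       [  0.        , 540.1588794 , 238.78659416],
       [  0.        ,   0.        ,   1.        ]]), 'distortion': array([0.00350313, 0.        , 0.        , 0.        , 0.        ]), 'R': array([[-0.74600705,  0.66549448, -0.02430177],
       [ 0.39328999,  0.41083503, -0.82251903],
       [-0.53739786, -0.62316264, -0.56821815]]), 't': array([ 0.35877523, -0.15329494,  1.81764392])}
top {'intrinsics': array([[480.88749891,   0.        , 312.74546011],
       [  0.        , 480.88749891, 244.92829599],
       [  0.        ,   0.        ,   1.        ]]), 'distortion': array([-0.07064705,  0.        ,  0.        ,  0.        ,  0.        ]), 'R': array([[ 0.01284727, -0.99976001,  0.01774476],
       [-0.99688312, -0.01418774, -0.07760643],
       [ 0.07783956, -0.01669242, -0.99682615]]), 't': array([0.06212934, 0.55340089, 1.15066587])}
```

View pics/scene0.png

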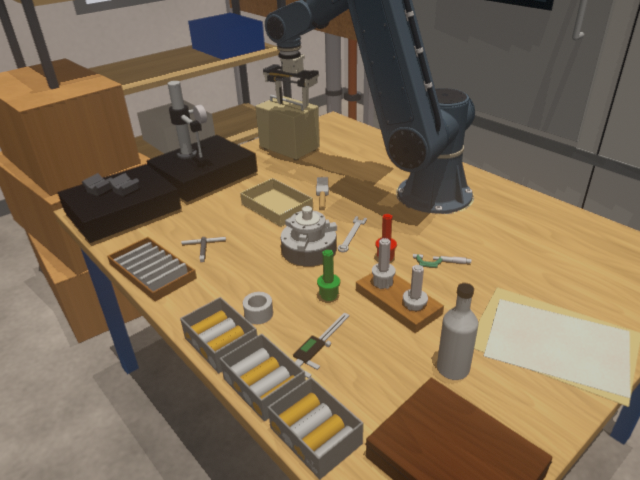

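View pics/top0.png

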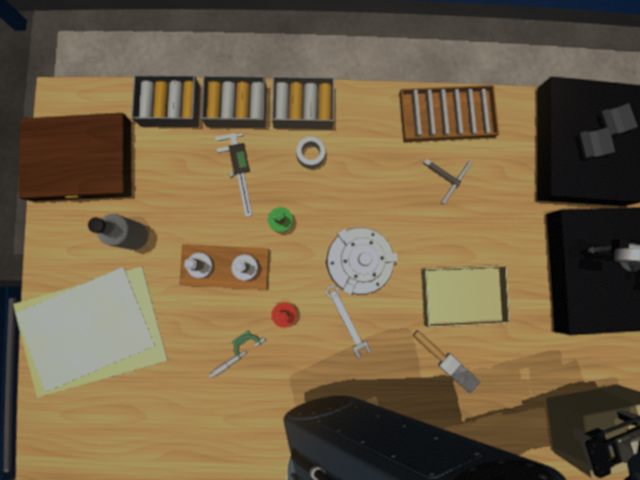

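```bash
cat > h.py <<'E'
import numpy as np,cv2
from cell import camera_params
def ray(n,u,v):
    p=camera_params(n);K=p["intrinsics"];D=p["distortion"]
    x=cv2.undistortPoints(np.array([[[u,v]]],float),K,D)[0,0]
    R=p["R"];t=p["t"]
    return -R.T@t, R.T@np.array([x[0],x[1],1.])
def onz(n,u,v,z):
    o,d=ray(n,u,v); return (o+d*(z-o[2])/d[2])[:2]
def proj(n,P):
    p=camera_params(n)
    return cv2.projectPoints(np.array(P,float).reshape(-1,1,3),cv2.Rodrigues(p["R"])[0],p["t"],p["intrinsics"],p["distortion"])[0].reshape(-1,2)
def cloud(n,d):
    p=camera_params(n);h,w=d.shape
    uv=np.stack(np.meshgrid(np.arange(w),np.arange(h)),-1).reshape(-1,1,2).astype(float)
    x=cv2.undistortPoints(uv,p["intrinsics"],p["distortion"]).reshape(h,w,2)
    c=np.concatenate([x*d[...,None],d[...,None]],-1)
    X=(c-p["t"])@p["R"]; X[d==0]=np.nan
    return X
def crop(im,x0,x1,y0,y1,s,name):
    cv2.imwrite(name,cv2.resize(im[y0:y1,x0:x1,::-1],None,fx=s,fy=s,interpolation=cv2.INTER_CUBIC))
E
python3 - <<'E'
from h import *
t=np.load("/tmp/top0.npz");s=np.load("/tmp/scene0.npz")
crop(t["im"],160,420,200,340,3,"pics/topc.png")
crop(s["im"],260,460,180,340,4,"pics/scenec.png")
X=cloud("top",t["d"]);Y=cloud("scene",s["d"])
np.set_printoptions(precision=4,suppress=True)
for n,C,pts in(("top",X,[(365,259),(380,270),(245,266),(199,264),(465,295),(225,266),(185,280)]),("scene",Y,[(307,212),(384,245),(417,270)])):
    for u,v in pts: print(n,u,v,C[v,u])
E
```

```text
top 365 259 [ 0.5137 -0.0425  0.1452]
top 380 270 [ 0.4912 -0.0812  0.1086]
top 245 266 [0.4948 0.2177 0.1474]
top 199 264 [0.4991 0.3266 0.1061]
top 465 295 [ 0.4343 -0.312   0.0001]
top 225 266 [0.4979 0.2802 0.0308]
top 185 280 [0.4628 0.3754 0.0326]
scene 307 212 [ 0.5236 -0.031   0.1376]
scene 384 245 [0.5036 0.2376 0.1548]
scene 417 270 [0.5097 0.3479 0.1436]
```

View pics/topc.png

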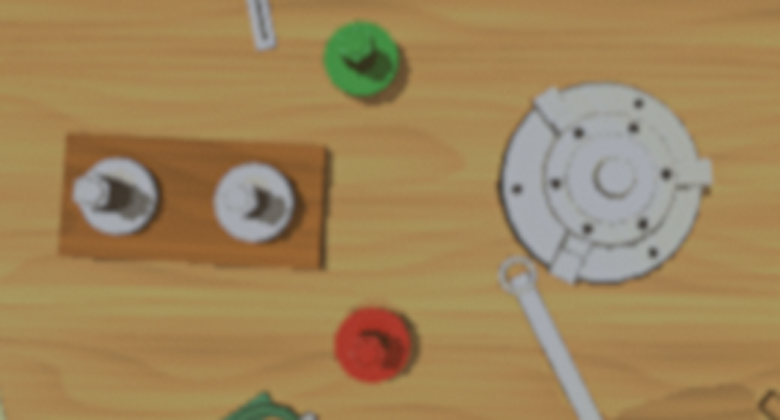

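View pics/scenec.png

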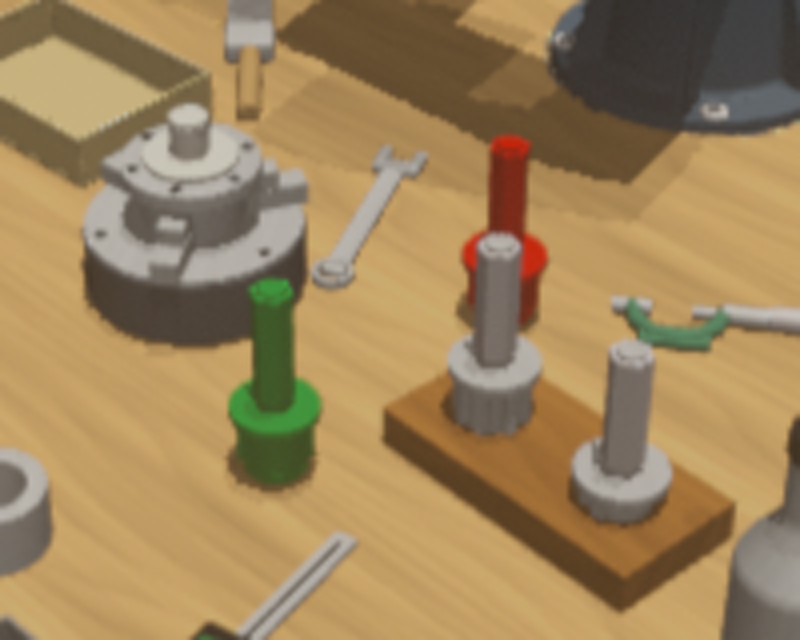

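```bash
cat > m.py <<'E'
from h import *
np.set_printoptions(precision=4,suppress=True)
def reg(n,X,zr,box,z,lab=""):
    m=(X[...,2]>zr[0])&(X[...,2]<zr[1])&(X[...,0]>box[0])&(X[...,0]<box[1])&(X[...,1]>box[2])&(X[...,1]<box[3])
    m=m.astype(np.uint8)
    k,l,st,c=cv2.connectedComponentsWithStats(m)
    if k<2: print(lab,n,"none");return None
    i=1+np.argmax(st[1:,4]); m=(l==i).astype(np.uint8)
    cs=max(cv2.findContours(m,cv2.RETR_EXTERNAL,cv2.CHAIN_APPROX_NONE)[0],key=len)
    P=np.array([onz(n,u,v,z) for u,v in cs[:,0]])
    hull=cv2.convexHull(P.astype(np.float32))
    (cx,cy),r=cv2.minEnclosingCircle(P.astype(np.float32))
    v,u=np.nonzero(m); cen=np.mean([onz(n,a,b,z) for a,b in zip(u,v)],0)
    mr=cv2.minAreaRect(P.astype(np.float32))
    print(lab,n,st[i,4],"cen",cen,"encl",np.array([cx,cy,r]),"rect",mr,"zmed",np.median(X[...,2][m>0]))
    return P
E
python3 - <<'E'
from m import *
t=np.load("/tmp/top0.npz");s=np.load("/tmp/scene0.npz")
for n,d in(("top",t),("scene",s)):
    X=cloud(n,d["d"])
    reg(n,X,(.135,.155),(.45,.57,-.12,.05),.143,"knobtop")
    reg(n,X,(.102,.118),(.43,.60,-.14,.05),.108,"flange")
    reg(n,X,(.153,.17),(.45,.57,.17,.28),.160,"GOtop")
    reg(n,X,(.064,.082),(.43,.57,.17,.28),.073,"GOcollar")
    reg(n,X,(.135,.15),(.45,.57,.29,.38),.141,"NGtop")
    reg(n,X,(.045,.064),(.43,.57,.29,.38),.054,"NGcollar")
    reg(n,X,(.022,.038),(.4,.6,.15,.45),.030,"stand")
    reg(n,X,(.035,.055),(.3,.6,-.5,-.15),.045,"trayrim")
    reg(n,X,(.05,.066),(.4,.6,-.2,.1),.058,"chuck")
E
```

```text
knobtop top 131 cen [ 0.516  -0.0417] encl [ 0.5159 -0.0417  0.0143] rect ((0.5159913897514343, -0.042785897850990295), (0.026228589937090874, 0.026345694437623024), 0.740627110004425) zmed 0.14247510974239577
flange top 1370 cen [ 0.5159 -0.0416] encl [ 0.5162 -0.042   0.0498] rect ((0.5167694687843323, -0.04169144108891487), (0.09712481498718262, 0.0974772498011589), 0.6800649166107178) zmed 0.10935271611639394
GOtop top 115 cen [0.4956 0.2297] encl [0.4962 0.2296 0.0131] rect ((0.49530670046806335, 0.23007188737392426), (0.02356524020433426, 0.023536520078778267), 1.3216501474380493) zmed 0.16123364419158823
GOcollar top 372 cen [0.4949 0.2267] encl [0.4954 0.2296 0.0301] rect ((0.4960566759109497, 0.23034632205963135), (0.05801122263073921, 0.05798429623246193), 1.2115248441696167) zmed 0.07253723475545149
NGtop top 111 cen [0.4994 0.3382] encl [0.4995 0.3382 0.0136] rect ((0.49984145164489746, 0.33762800693511963), (0.026134200394153595, 0.02410225197672844), 1.8357361555099487) zmed 0.14206615325574098
NGcollar top 334 cen [0.4985 0.3317] encl [0.4993 0.3376 0.0305] rect ((0.4993492662906647, 0.3360482454299927), (0.0571478009223938, 0.05922563374042511), 81.43016052246094) zmed 0.05394988431204962Traceback (most recent call last):
  File "<stdin>", line 11, in <module>
  File "m.py", line 10, in reg
    P=np.array([onz(n,u,v,z) for u,v in cs[:,0]])
                ~~~^^^^^^^^^
  File "h.py", line 9, in onz
    o,d=ray(n,u,v); return (o+d*(z-o[2])/d[2])[:2]
        ~~~^^^^^^^
  File "h.py", line 4, in ray
    p=camera_params(n);K=p["intrinsics"];D=p["distortion"]
ValueError: time passes only in moves, steps and waits
```

```bash
sed -i 's/^def ray/_c={}\n_cp=camera_params\ndef camera_params(n):\n    if n not in _c: _c[n]=_cp(n)\n    return _c[n]\ndef ray/' h.py
python3 - <<'E'
from m import *
t=np.load("/tmp/top0.npz");s=np.load("/tmp/scene0.npz")
for n,d in(("top",t),("scene",s)):
    X=cloud(n,d["d"])
    if n=="scene":
        reg(n,X,(.135,.155),(.45,.57,-.12,.05),.143,"knobtop")
        reg(n,X,(.102,.118),(.43,.60,-.14,.05),.108,"flange")
        reg(n,X,(.155,.17),(.45,.57,.17,.28),.160,"GOtop")
        reg(n,X,(.064,.076),(.43,.57,.17,.28),.073,"GOcollar")
    reg(n,X,(.022,.038),(.4,.6,.15,.45),.030,"stand")
    reg(n,X,(.035,.055),(.3,.6,-.5,-.15),.045,"trayrim")
    reg(n,X,(.05,.066),(.4,.6,-.2,.1),.058,"chuck")
E
```

```text
stand top 2548 cen [0.4971 0.282 ] encl [0.4979 0.2852 0.1144] rect ((0.49780863523483276, 0.28419262170791626), (0.2102075070142746, 0.10039912164211273), 88.11822509765625) zmed 0.029679058762051506
trayrim top 499 cen [ 0.4312 -0.3058] encl [ 0.4351 -0.3027  0.1213] rect ((0.4337523281574249, -0.3023088574409485), (0.14134858548641205, 0.20268793404102325), 2.8031773567199707) zmed 0.04326679255232977
chuck top 667 cen [0.5099 0.0138] encl [0.5128 0.0055 0.0641] rect ((0.5119715332984924, 0.013407642021775246), (0.12803833186626434, 0.04659092426300049), 5.980268478393555) zmed 0.05746896605165426
knobtop scene 61 cen [ 0.5203 -0.0361] encl [ 0.5215 -0.0351  0.0192] rect ((0.5214045643806458, -0.03536301851272583), (0.03664098307490349, 0.024750620126724243), 49.69478225708008) zmed 0.14158825559150304
flange scene 499 cen [ 0.5229 -0.0322] encl [ 0.5195 -0.0341  0.0546] rect ((0.5211929082870483, -0.03358800709247589), (0.10566529631614685, 0.0974101722240448), 55.09104919433594) zmed 0.10863432802999169
GOtop scene 65 cen [0.497  0.2329] encl [0.4983 0.2323 0.0155] rect ((0.4974
[... 245 characters left out ...]
117086112499237, 0.05778138339519501), 44.379058837890625) zmed 0.07191739845430697
stand scene 1697 cen [0.5111 0.3007] encl [0.5047 0.2901 0.1158] rect ((0.5018969774246216, 0.28927236795425415), (0.2169957160949707, 0.10934343934059143), 88.07964324951172) zmed 0.02921734481023302
trayrim scene 420 cen [ 0.4423 -0.2938] encl [ 0.4412 -0.2952  0.1246] rect ((0.4419212341308594, -0.29188382625579834), (0.14923936128616333, 0.21614959836006165), 3.009779930114746) zmed 0.040274987056305084
chuck scene 848 cen [ 0.5364 -0.0181] encl [ 0.5219 -0.0396  0.0887] rect ((0.5347554087638855, -0.023859769105911255), (0.1343587040901184, 0.15975406765937805), 35.9449348449707) zmed 0.05764806767129143
```

```bash
cat > st.py <<'E'
from cell import manip
import numpy as np,sys
from scipy.spatial.transform import Rotation as R
np.set_printoptions(precision=4,suppress=True)
def st(tgt=None,yaw=None,pr=True):
    o=manip.get_obs(); M=R.from_quat(o["tool_rot"]).as_matrix()
    th=np.arctan2(M[1,0],M[0,0])
    if pr: print("t",round(o["time_s"],2),"tcp",o["tcp_pos"],"yaw",round(np.degrees(th),2),"tilt",round(np.degrees(np.arccos(-M[2,2])),2),"F",o["wrist_force"],"T",o["ft_torque"],"w",round(o["width"],4),"q6",round(o["q"][5],3))
    if tgt is not None:
        d=M.T@(np.array(tgt)-o["tcp_pos"])/.025; print("units xyz",d)
    if yaw is not None: print("yaw units",-(np.radians(yaw)-th)/.08)
    return o
if __name__=="__main__":
    a=[float(x) for x in sys.argv[1:]]
    st(a[:3] if len(a)>=3 else None,a[3] if len(a)>3 else None)
E
python3 -m crank '[0,0,-1,0.822,0,0,-1,0.822,0,0,0,0.822,0,0,0,0.822,0,0,0,0.822,0,0,0,0,0,0,0,0,0,0,0,0]' -1 20; python3 st.py .516 -.0417 .20 0
python3 - <<'E'
from m import *
t=np.load("/tmp/top0.npz");s=np.load("/tmp/scene0.npz")
crop(t["im"],225,265,245,285,12,"pics/hex.png")
crop(s["im"],360,440,230,320,7,"pics/hex2.png")
E
```

```text
time_s: 0.9
tcp_pos: [0.1776, -0.5205, 0.2685]
tool_rot: [1.0, 0.001, -0.0, -0.0]
wrist_force: [0.3, -0.3, -0.0]
width: 0.0927
t 0.9 tcp [ 0.1776 -0.5205  0.2685] yaw 0.08 tilt 0.02 F [ 0.2918 -0.3035 -0.014 ] T [-0.025  -0.0053  0.0164] w 0.0927 q6 0.243
units xyz [ 13.5643 -19.1294   2.7438]
yaw units 0.018429802425409408
```

View pics/hex.png

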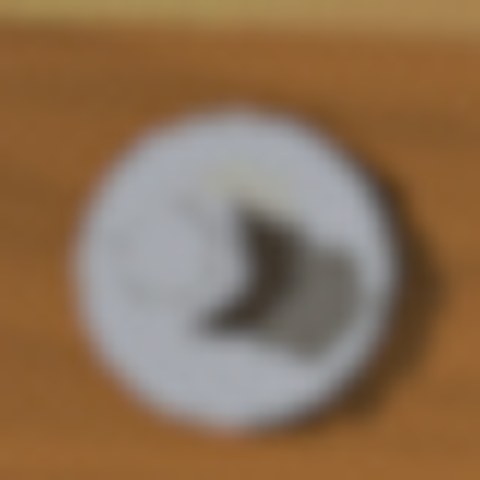

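View pics/hex2.png

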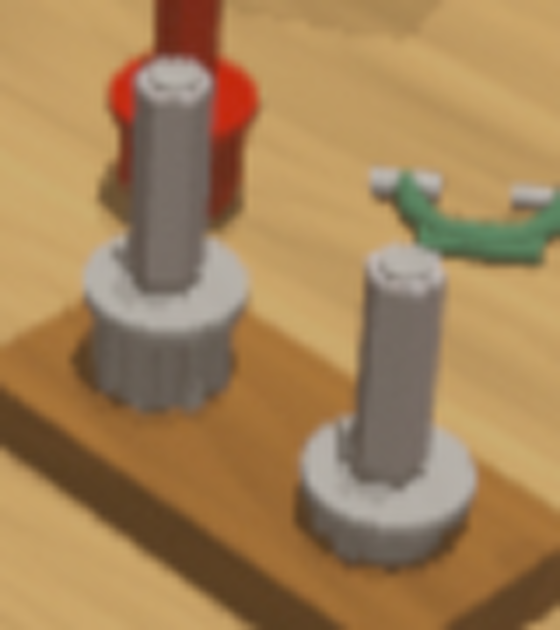

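```bash
python3 -m crank '[0.3,-0.7,0,0,0.7,-1,0,0,0.7,-1,0,0,0.7,-1,0,0,0.7,-1,0,0,0.7,-1,0,0,0.7,-1,0,0,0.7,-1,0,0]'  && python3 -m crank '[0.7,-1,0,0,0.7,-1,0,0,0.7,-1,0,0,0.7,-1,0,0,0.7,-1,0,0,0.7,-1,0,0,0.7,-1,0,0,0.7,-1,0,0]'; python3 st.py .516 -.0417 .18 0
```

```text
time_s: 1.7
tcp_pos: [0.3082, -0.3269, 0.2687]
tool_rot: [1.0, 0.0, 0.0, 0.0]
wrist_force: [0.9, 0.3, 0.3]
width: 0.0928
time_s: 2.5
tcp_pos: [0.4482, -0.1269, 0.2687]
tool_rot: [1.0, 0.001, 0.0, 0.0]
wrist_force: [0.7, -0.5, 0.4]
width: 0.0931
t 2.5 tcp [ 0.4482 -0.1269  0.2687] yaw 0.07 tilt 0.01 F [ 0.7163 -0.5051  0.3726] T [-0.0503  0.0027 -0.0459] w 0.0931 q6 1.194
units xyz [ 2.7142 -3.4039  3.5489]
yaw units 0.014656283041885883
```

```bash
python3 -m crank '[0.8,-1,0,0,0.8,-1,0,0,0.71,-0.9,0.5,0,0.4,-0.5,1,0,0,0,1,0,0,0,0.6,0,0,0,0.4,0,0,0,0,0]' ; python3 st.py .516 -.0417 .118 0
python3 - <<'E'
from m import *
from cell import snapshot
im,d=snapshot("scene"); crop(im,240,400,120,280,4,"pics/s1.png")
im,d=snapshot("top"); crop(im,300,430,180,340,4,"pics/t1.png")
E
```

```text
time_s: 3.3
tcp_pos: [0.5149, -0.043, 0.1802]
tool_rot: [1.0, 0.0, -0.001, -0.0]
wrist_force: [0.3, 0.9, -0.2]
width: 0.0927
t 3.3 tcp [ 0.5149 -0.043   0.1802] yaw 0.03 tilt 0.11 F [ 0.3448  0.9111 -0.1672] T [ 0.0201  0.0207 -0.0345] w 0.0927 q6 1.397
units xyz [ 0.0496 -0.0506  2.4879]
yaw units 0.00570135973770378
```

View pics/s1.png

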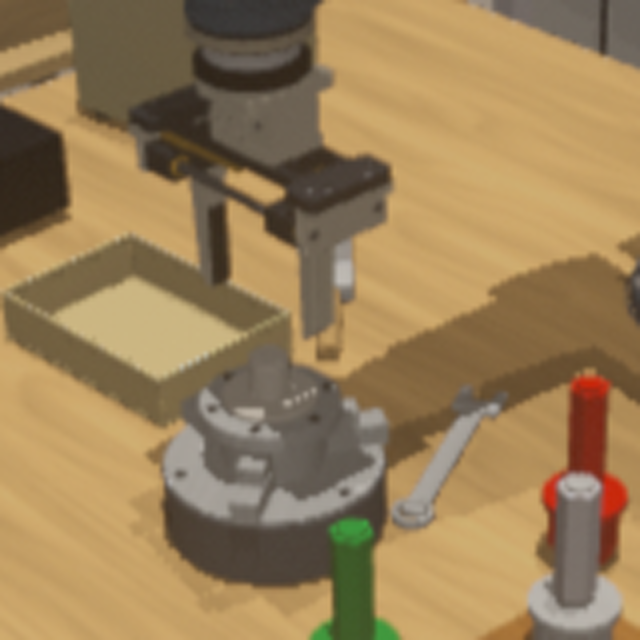

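View pics/t1.png

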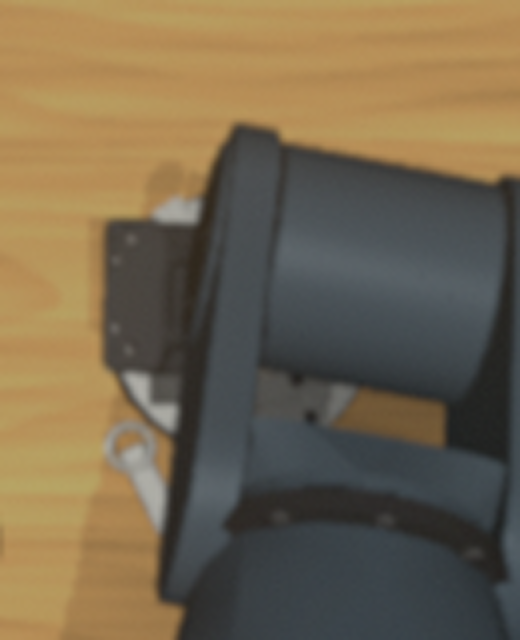

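```bash
python3 -m crank '[0.05,-0.04,0.7,0,0,0,0.7,0,0,0,0.6,0,0,0,0.3,0,0,0,0.15,0,0,0,0,0,0,0,0,0,0,0,0,0]'; python3 -m crank '[0,0,0,0,0,0,0,0,0,0,0,0,0,0,0,0,0,0,0,0,0,0,0,0,0,0,0,0,0,0,0,0]' 1 20;  python3 st.py .516 -.0417 .118 0
```

```text
time_s: 4.2
tcp_pos: [0.517, -0.0421, 0.1206]
tool_rot: [1.0, 0.0, 0.001, 0.0]
wrist_force: [-0.2, 0.8, 0.1]
width: 0.0928
time_s: 5.0
tcp_pos: [0.5166, -0.042, 0.1199]
tool_rot: [1.0, 0.0, 0.0, 0.0]
wrist_force: [-0.7, 0.2, 0.5]
width: 0.0335
t 5.0 tcp [ 0.5166 -0.042   0.1199] yaw 0.0 tilt 0.0 F [-0.6941  0.1818  0.4692] T [0.0131 0.0668 0.0557] w 0.0335 q6 1.4
units xyz [-0.025  -0.0125  0.0755]
yaw units 0.0005126075566558472
```

```bash
python3 -m crank '[0,0,0,0,0,0,0,0,0,0,0,0,0,0,-0.3,0,0,0,-0.6,0,0,0,-0.8,0,0,0,-0.8,0,0,0,-0.3,0]';  python3 st.py .434 -.302 .1 2.8
```

```text
time_s: 5.8
tcp_pos: [0.5173, -0.0421, 0.192]
tool_rot: [1.0, 0.0, 0.001, 0.0]
wrist_force: [0.6, 0.5, -0.7]
width: 0.0277
t 5.8 tcp [ 0.5173 -0.0421  0.192 ] yaw 0.0 tilt 0.16 F [ 0.6051  0.5182 -0.7238] T [ 0.0268  0.0067 -0.0198] w 0.0277 q6 1.4
units xyz [-3.3438 10.3935  3.6756]
yaw units -0.6108540670988621
```

```bash
python3 -m crank '[-0.15,0.45,0,0,-0.3,0.95,0,0,-0.3,0.95,0,0,-0.3,0.95,0,0,-0.3,0.95,0,0,-0.3,0.95,0,0,-0.3,0.95,0,0,-0.3,0.95,0,0]';python3 -m crank '[-0.3,0.95,0.3,-0.3,-0.3,0.95,0.6,-0.3,-0.3,0.95,0.6,0,-0.19,0.45,0.6,0,0,0,0.6,0,0,0,0.4,0,0,0,0,0,0,0,0,0]';  python3 st.py .434 -.302 .032 2.8
python3 - <<'E'
from m import *
from cell import snapshot
im,d=snapshot("scene"); crop(im,200,360,90,270,4,"pics/s2.png")
im,d=snapshot("top"); np.savez("/tmp/top1.npz",im=im,d=d); crop(im,300,520,180,360,3,"pics/t2.png")
E
```

```text
time_s: 6.6
tcp_pos: [0.4591, -0.2208, 0.1888]
tool_rot: [1.0, -0.0, -0.001, -0.0]
wrist_force: [0.3, -0.4, 0.0]
width: 0.0276
time_s: 7.4
tcp_pos: [0.4353, -0.3027, 0.1124]
tool_rot: [1.0, 0.024, -0.0, -0.0]
wrist_force: [0.5, -0.4, -1.0]
width: 0.0274
t 7.4 tcp [ 0.4353 -0.3027  0.1124] yaw 2.76 tilt 0.02 F [ 0.5067 -0.3543 -1.0227] T [ 0.0025  0.0113 -0.0361] w 0.0274 q6 0.827
units xyz [-0.0499 -0.0279  3.2163]
yaw units -0.00770239550334775
```

View pics/s2.png

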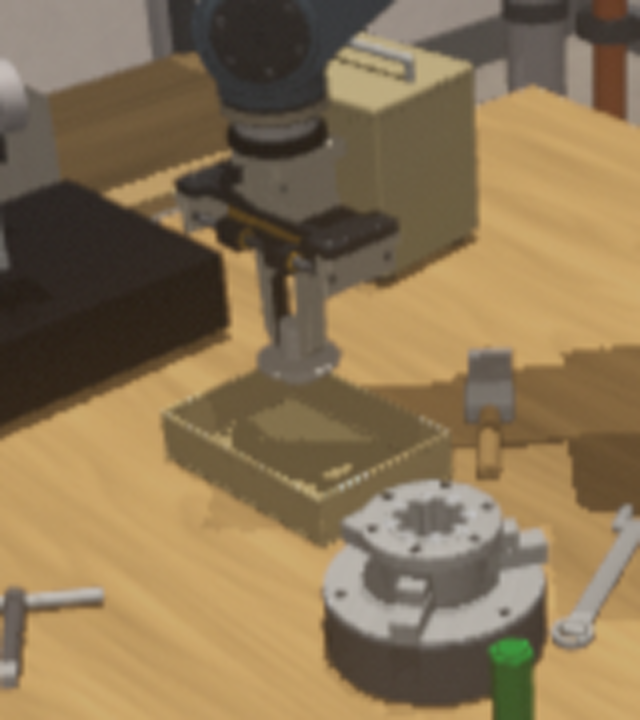

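View pics/t2.png

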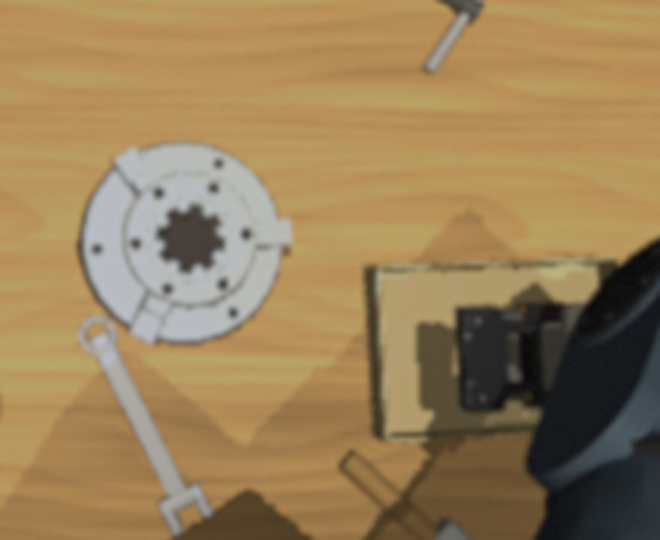

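```bash
python3 -m crank '[0,0,0.7,0,0,0,0.8,0,0,0,0.8,0,0,0,0.5,0,0,0,0.3,0,0,0,0.15,0,0,0,0,0,0,0,0,0]' ;python3 -m crank '[0,0,0.1,0,0,0,0,0,0,0,0,0,0,0,0,0,0,0,0,0,0,0,0,0,0,0,0,0,0,0,0,0]'; python3 st.py .434 -.302 .1 2.8
python3 - <<'E'
from m import *
t=np.load("/tmp/top1.npz"); im=t["im"]
import numpy as np
g=cv2.cvtColor(im,cv2.COLOR_RGB2GRAY)
# dark mask of bore near (363,259)
x0,x1,y0,y1=340,388,236,284
S=8
up=cv2.resize(g[y0:y1,x0:x1],None,fx=S,fy=S,interpolation=cv2.INTER_CUBIC)
m=(up<140).astype(np.uint8)
k,l,st,c=cv2.connectedComponentsWithStats(m); i=1+np.argmax(st[1:,4]); m=(l==i)
v,u=np.nonzero(m)
def px(u,v): return x0+(u+.5)/S-.5, y0+(v+.5)/S-.5
cu,cv_=px(u.mean(),v.mean()); print("bore area px",m.sum()/S/S,"cen",cu,cv_,onz("top",cu,cv_,.108))
P=np.array([onz("top",*px(a,b),.108) for a,b in zip(u[::3],v[::3])])
c0=P.mean(0); D=P-c0; r=np.hypot(*D.T); a=np.arctan2(D[:,1],D[:,0])
w=(r>.0215)&(r<.028)
ph=np.angle(np.exp(8j*a[w]).sum())/8
print("slot phase deg mod45",np.degrees(ph),"conc",abs(np.exp(8j*a[w]).mean()),"rmax",r.max())
X=cloud("top",t["d"])
reg("top",X,(.102,.118),(.43,.60,-.14,.05),.108,"flange")
crop(im,336,392,232,288,10,"pics/bore.png")
E
```

```text
time_s: 8.3
tcp_pos: [0.4357, -0.303, 0.0317]
tool_rot: [1.0, 0.024, 0.0, 0.0]
wrist_force: [-0.5, -0.2, -0.5]
width: 0.0276
time_s: 9.1
tcp_pos: [0.4354, -0.3027, 0.0286]
tool_rot: [1.0, 0.024, -0.0, -0.0]
wrist_force: [-0.0, -0.1, -0.5]
width: 0.0275
t 9.1 tcp [ 0.4354 -0.3027  0.0286] yaw 2.75 tilt 0.0 F [-0.0459 -0.0999 -0.5279] T [0.0099 0.0526 0.0059] w 0.0275 q6 0.827
units xyz [-0.054  -0.0316 -2.8556]
yaw units -0.010506524808089057
bore area px 365.109375 cen 363.0580599777464 259.07892808233834 [ 0.5153 -0.0428]
slot phase deg mod45 -9.117440173266708 conc 0.5111644152184694 rmax 0.026733536085223646
flange top 1158 cen [ 0.5161 -0.0421] encl [ 0.5161 -0.0423  0.05  ] rect ((0.5167694091796875, -0.041687723249197006), (0.09712481498718262, 0.09748468548059464), 0.6800649166107178) zmed 0.10752735689946473
```

View pics/bore.png

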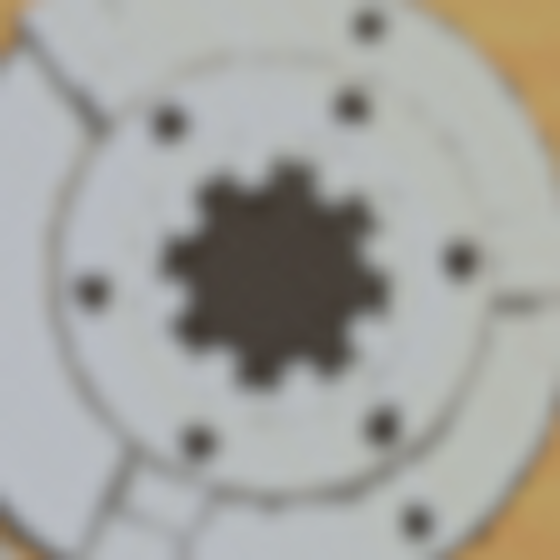

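```bash
python3 -m crank '[0,0,0.06,0,0,0,0,0,0,0,0,0,0,0,0,0,0,0,0,0,0,0,0,0,0,0,0,0,0,0,0,0]' -0.2
python3 -m crank '[0,0,-0.4,0,0,0,-0.8,0,0,0,-1,0,0,0,-1,0,0,0,-1,0,0,0,-1,0,0,0,-1,0,0,0,-0.4,0]'; python3 st.py .4957 .2298 .25 0
python3 - <<'E'
from m import *
from cell import snapshot
A={}
for n in("scene","top"):
    f=[snapshot(n) for _ in range(5)]
    A[n]=np.mean([x[0].astype(float) for x in f],0)
    dd=np.array([x[1] for x in f]); A[n+"d"]=np.median(dd,0)
np.savez("/tmp/avg.npz",**A)
s=A["scene"];t=A["top"]
def enh(a,x0,x1,y0,y1,S,lo,hi,name):
    c=np.clip((a[y0:y1,x0:x1]-lo)/(hi-lo)*255,0,255).astype(np.uint8)
    crop(c,0,x1-x0,0,y1-y0,S,name)
enh(s,368,400,235,295,10,60,230,"pics/e1.png")
enh(t,230,262,250,284,16,80,220,"pics/e2.png")
crop(s.astype(np.uint8),200,360,90,270,4,"pics/s3.png")
E
```

```text
time_s: 9.9
tcp_pos: [0.4354, -0.3028, 0.0271]
tool_rot: [1.0, 0.024, 0.0, 0.0]
wrist_force: [0.2, -0.2, -0.7]
width: 0.0561
time_s: 10.7
tcp_pos: [0.436, -0.3032, 0.195]
tool_rot: [1.0, 0.024, 0.001, 0.001]
wrist_force: [-0.3, 0.4, 0.8]
width: 0.0558
t 10.7 tcp [ 0.436  -0.3032  0.195 ] yaw 2.75 tilt 0.21 F [-0.3443  0.3885  0.7626] T [-0.0029  0.0407  0.0326] w 0.0558 q6 0.827
units xyz [  3.4143 -21.1766  -2.2452]
yaw units 0.6002534079874629
```

View pics/e1.png

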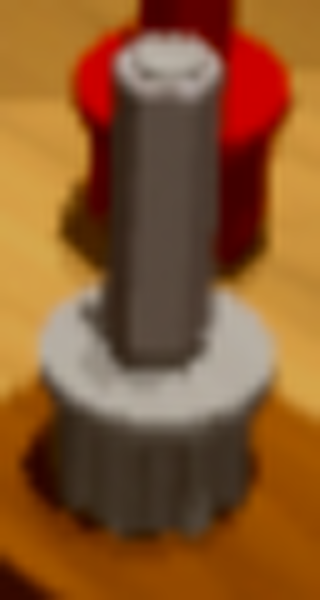

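View pics/e2.png

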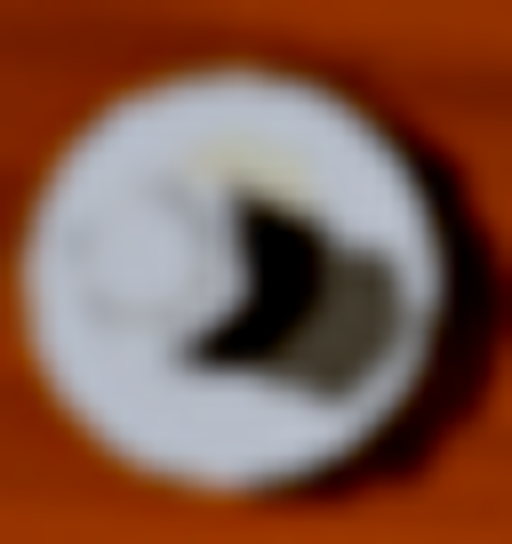

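View pics/s3.png

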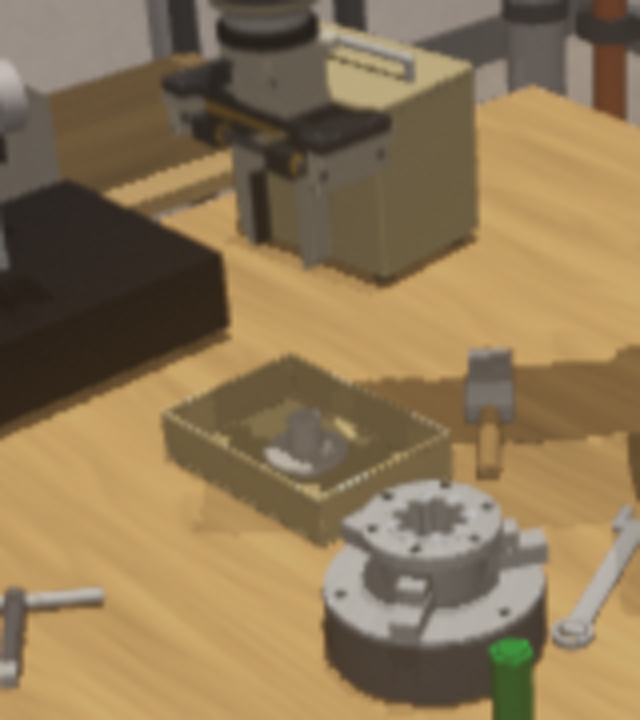

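Run:
```python
from m import *
A=np.load("/tmp/avg.npz"); s=A["scene"].mean(2)
p=camera_params("scene"); o=-p["R"].T@p["t"]; print("cam",o)
c=np.array([.4957,.2298]); 
az=np.degrees(np.arctan2(o[1]-c[1],o[0]-c[0])); print("az",az)
sc=cv2.resize
def prof(z0,z1,R,n,dx=0):
    # sample along lateral direction perpendicular to the view at the axis
    lat=np.array([-np.sin(np.radians(az)),np.cos(np.radians(az))])
    T=np.linspace(-R,R,n); out=[]
    for z in np.linspace(z0,z1,40):
        P=np.array([[*(c+lat*t),z] for t in T]); uv=proj("scene",P).astype(np.float32)
        out.append(cv2.remap(s.astype(np.float32),uv[:,0:1].copy(),uv[:,1:2].copy(),cv2.INTER_CUBIC)[:,0])
    return T,np.mean(out,0)
T,f=prof(.092,.15,.02,41)
print("handle");print(np.c_[T*1000,f].round(1).tolist())
# teeth: front surface at r~25 -> use center shifted towards the camera
```

```text
cam [1.3047 0.9569 0.9154]
az 41.946934885709204
handle
[[-20.0, 116.2], [-19.0, 109.5], [-18.0, 99.4], [-17.0, 89.3], [-16.0, 81.5], [-15.0, 78.5], [-14.0, 79.2], [-13.0, 80.6], [-12.0, 82.5], [-11.0, 84.6], [-10.0, 85.2], [-9.0, 85.7], [-8.0, 88.8], [-7.0, 93.3], [-6.0, 99.4], [-5.0, 105.3], [-4.0, 109.4], [-3.0, 111.4], [-2.0, 111.6], [-1.0, 111.3], [0.0, 111.1], [1.0, 111.1], [2.0, 111.0], [3.0, 111.2], [4.0, 111.4], [5.0, 111.5], [6.0, 111.0], [7.0, 109.5], [8.0, 106.9], [9.0, 104.1], [10.0, 102.1], [11.0, 101.1], [12.0, 100.6], [13.0, 99.8], [14.0, 95.8], [15.0, 88.7], [16.0, 80.7], [17.0, 74.7], [18.0, 72.2], [19.0, 71.5], [20.0, 72.3]]
```

```bash
python3 -m crank '[0.1,-0.5,-0.4,-0.3,0.15,-0.95,-0.4,0,0.15,-0.95,-0.4,0,0.15,-0.95,0,0,0.15,-0.95,0,0,0.15,-0.95,0,0,0.15,-0.95,0,0,0.15,-0.95,0,0]'; python3 -m crank '[0.15,-0.95,0,0,0.15,-0.95,0,0,0.15,-0.95,0,0,0.15,-0.95,0,0,0.15,-0.95,0,0,0.15,-0.95,0,0,0.15,-0.95,0,0,0.15,-0.95,0,0]' ; python3 st.py .4957 .2298 .25 12
```

```text
time_s: 12.0
tcp_pos: [0.4515, -0.1208, 0.2228]
tool_rot: [0.999, 0.037, 0.0, 0.0]
wrist_force: [-0.1, -0.1, 0.6]
width: 0.0558
time_s: 12.8
tcp_pos: [0.4674, 0.0709, 0.2228]
tool_rot: [0.999, 0.037, 0.0, -0.0]
wrist_force: [0.8, 0.2, -0.8]
width: 0.0558
t 12.8 tcp [0.4674 0.0709 0.2228] yaw 4.21 tilt 0.04 F [ 0.8033  0.177  -0.8464] T [-0.0146 -0.0143  0.0085] w 0.0558 q6 1.549
units xyz [ 1.5947 -6.2558 -1.0858]
yaw units -1.6994132729457676
```

Run:
```python
from m import *
A=np.load("/tmp/avg.npz"); s=A["scene"].mean(2).astype(np.float32)
az=np.radians(41.9); lat=np.array([-np.sin(az),np.cos(az)]); fw=np.array([np.cos(az),np.sin(az)])
c=np.array([.4957,.2298])+lat*.0013
uv=proj("scene",[[*(c+fw*.022),.062],[*(c+fw*.022),.032]]);print(uv)
A_=np.arange(-75,76,3)
out=[]
for z in np.linspace(.036,.055,20):
    P=[[*(c+.0225*(fw*np.cos(np.radians(a))+lat*np.sin(np.radians(a)))),z] for a in A_]
    q=proj("scene",P).astype(np.float32)
    out.append(cv2.remap(s,q[:,0:1].copy(),q[:,1:2].copy(),cv2.INTER_CUBIC)[:,0])
f=np.mean(out,0); print(np.c_[A_,f].round(0).astype(int).tolist())
i=abs(A_)<=56; g=f[i]-np.polyval(np.polyfit(A_[i],f[i],2),A_[i])
print("phase",np.degrees(np.angle((g*np.exp(8j*np.radians(A_[i]))).sum()))/8, g.round(1))
```

```text
[[382.911  277.7058]
 [382.5086 286.9395]]
[[-75, 85], [-72, 86], [-69, 86], [-66, 87], [-63, 88], [-60, 90], [-57, 91], [-54, 92], [-51, 92], [-48, 92], [-45, 91], [-42, 90], [-39, 89], [-36, 90], [-33, 91], [-30, 92], [-27, 94], [-24, 95], [-21, 94], [-18, 94], [-15, 93], [-12, 93], [-9, 91], [-6, 89], [-3, 90], [0, 92], [3, 94], [6, 94], [9, 93], [12, 92], [15, 90], [18, 88], [21, 88], [24, 91], [27, 94], [30, 95], [33, 96], [36, 95], [39, 94], [42, 93], [45, 92], [48, 92], [51, 92], [54, 92], [57, 93], [60, 93], [63, 93], [66, 94], [69, 93], [72, 93], [75, 93]]
phase -13.366377647792273 [ 0.3  0.8  0.7 -0.3 -1.7 -2.4 -2.  -0.9  0.5  1.8  2.6  2.5  1.7  1.1
  0.5 -1.1 -2.7 -2.3  0.1  1.9  2.2  1.2 -0.7 -2.7 -4.1 -3.9 -1.6  1.1
  2.8  3.2  2.6  1.4  0.  -0.9 -1.  -0.7 -0.3]
```

```bash
python3 -m crank '[0.24,-0.95,0,0,0.24,-0.95,0,0,0.24,-0.95,0,0,0.24,-0.95,0,0,0.24,-0.95,0,0,0.24,-0.95,0,0,0.155,-0.556,0,0,0,0,0,-0.8]'; python3 -m crank '[0,0,0.3,-0.8,0,0,0.5,-0.1,0,0,0.4,0,0,0,0.2,0,0,0,0,0,0,0,0,0,0,0,0,0,0,0,0,0]';python3 st.py .4957 .2298 .106 12
python3 - <<'E'
from m import *
from cell import snapshot
im,d=snapshot("scene"); crop(im,340,460,180,330,5,"pics/s4.png")
E
```

```text
time_s: 13.6
tcp_pos: [0.496, 0.2299, 0.2224]
tool_rot: [0.998, 0.069, 0.0, -0.0]
wrist_force: [-0.1, 0.0, -0.2]
width: 0.0558
time_s: 14.4
tcp_pos: [0.4965, 0.2281, 0.1875]
tool_rot: [0.995, 0.104, 0.0, -0.0]
wrist_force: [-0.2, -0.1, 0.1]
width: 0.0558
t 14.4 tcp [0.4965 0.2281 0.1875] yaw 11.91 tilt 0.04 F [-0.1718 -0.0838  0.0894] T [-0.0164  0.0116  0.0177] w 0.0558 q6 1.709
units xyz [-0.0181 -0.0715  3.2595]
yaw units -0.020573492105289276
```

View pics/s4.png

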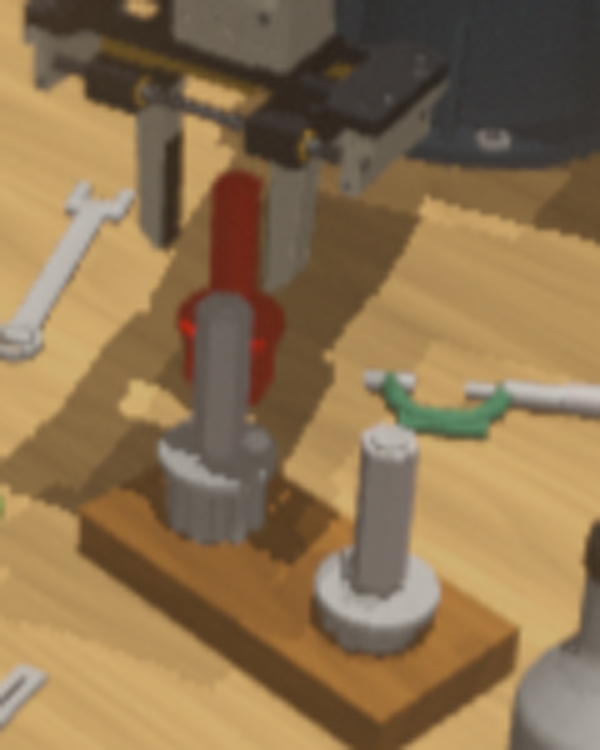

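```bash
python3 -m crank '[-0.02,-0.07,0.6,0,0,0,0.8,0,0,0,0.8,0,0,0,0.6,0,0,0,0.3,0,0,0,0.16,0,0,0,0,0,0,0,0,0]'; python3 -m crank '[0,0,0,0,0,0,0,0,0,0,0,0,0,0,0,0,0,0,0,0,0,0,0,0,0,0,0,0,0,0,0,0]' 1 40;python3 st.py .4957 .2298 .106 12
```

```text
time_s: 15.25
tcp_pos: [0.4958, 0.2299, 0.1063]
tool_rot: [0.995, 0.104, 0.001, -0.0]
wrist_force: [0.4, 0.5, 0.1]
width: 0.0561
time_s: 16.05
tcp_pos: [0.4955, 0.2297, 0.1057]
tool_rot: [0.995, 0.104, 0.0, -0.0]
wrist_force: [-0.4, 0.3, 1.5]
width: 0.024
t 16.05 tcp [0.4955 0.2297 0.1057] yaw 11.92 tilt 0.01 F [-0.3582  0.3495  1.4623] T [-0.0369  0.052   0.0818] w 0.024 q6 1.712
units xyz [ 0.009  -0.0011 -0.0105]
yaw units -0.01737551585573871
```

```bash
python3 -m crank '[0,0,-0.3,0,0,0,-0.5,0,0,0,-0.7,0,0,0,-0.8,0,0,0,-0.9,0,0,0,-0.9,0,0,0,-0.8,0,0,0,-0.3,0]'; python3 st.py .5156 -.0424 .236 12
python3 - <<'E'
from m import *
from cell import snapshot
f=[snapshot("scene")[0].astype(float) for _ in range(4)]
a=np.mean(f,0); np.savez("/tmp/lift.npz",a=a)
im=np.clip((a-40)*1.5,0,255).astype(np.uint8)
crop(im,340,430,140,260,6,"pics/s5.png")
E
```

```text
time_s: 16.85
tcp_pos: [0.4959, 0.2299, 0.2382]
tool_rot: [0.995, 0.104, 0.001, -0.0]
wrist_force: [-0.5, -0.5, -6.4]
width: 0.0234
t 16.85 tcp [0.4959 0.2299 0.2382] yaw 11.92 tilt 0.18 F [-0.5235 -0.4965 -6.355 ] T [ 0.037   0.015  -0.0047] w 0.0234 q6 1.712
units xyz [-1.4793 10.8209  0.0768]
yaw units -0.017930629420179894
```

View pics/s5.png

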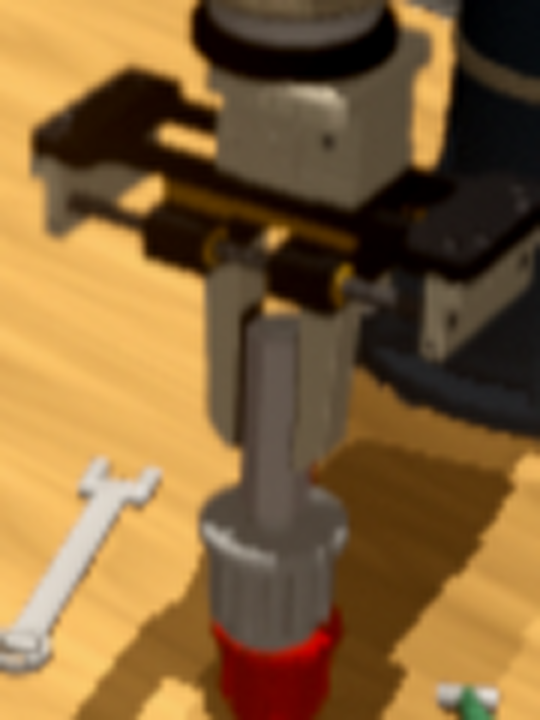

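```bash
cat > tp.py <<'E'
from m import *
def tooth(a,c,zc,name=None,n="scene"):
    s=a.mean(2).astype(np.float32)
    p=camera_params(n); o=-p["R"].T@p["t"]
    az=np.arctan2(o[1]-c[1],o[0]-c[0]); lat=np.array([-np.sin(az),np.cos(az)]); fw=np.array([np.cos(az),np.sin(az)])
    c=np.array(c)
    T=np.arange(-.030,.0301,.0005); Z=np.linspace(zc-.033,zc-.006,28)
    img=np.zeros((len(Z),len(T)),np.float32)
    # vertical plane through the front of the teeth
    for i,z in enumerate(Z):
        q=proj(n,[[*(c+lat*t+fw*np.sqrt(max(.023**2-t*t,0))),z] for t in T]).astype(np.float32)
        img[i]=cv2.remap(s,q[:,0:1].copy(),q[:,1:2].copy(),cv2.INTER_CUBIC)[:,0]
    if name: 
        g=img[::-1]; g=np.clip((g-g.min())/(np.percentile(g,95)-g.min())*255,0,255).astype(np.uint8)
        cv2.imwrite(name,cv2.resize(g,None,fx=6,fy=10,interpolation=cv2.INTER_CUBIC))
    f=img[4:-4].mean(0)
    return np.degrees(az),T,f
if __name__=="__main__":
    a=np.load("/tmp/lift.npz")["a"]
    az,T,f=tooth(a,(.4959,.2299),.1975,"pics/teeth1.png"); print(az)
    print(" ".join(f"{t*1000:.1f}:{x:.0f}" for t,x in zip(T,f)))
E
python3 tp.py
```

```text
41.95005965921614
-30.0:140 -29.5:134 -29.0:129 -28.5:124 -28.0:119 -27.5:115 -27.0:109 -26.5:105 -26.0:103 -25.5:101 -25.0:98 -24.5:96 -24.0:93 -23.5:91 -23.0:90 -22.5:88 -22.0:87 -21.5:85 -21.0:85 -20.5:85 -20.0:85 -19.5:86 -19.0:87 -18.5:88 -18.0:90 -17.5:92 -17.0:93 -16.5:94 -16.0:94 -15.5:93 -15.0:93 -14.5:92 -14.0:91 -13.5:91 -13.0:90 -12.5:90 -12.0:90 -11.5:90 -11.0:91 -10.5:91 -10.0:92 -9.5:93 -9.0:93 -8.5:94 -8.0:94 -7.5:94 -7.0:95 -6.5:95 -6.0:94 -5.5:94 -5.0:94 -4.5:93 -4.0:93 -3.5:93 -3.0:93 -2.5:92 -2.0:92 -1.5:91 -1.0:91 -0.5:91 0.0:91 0.5:91 1.0:92 1.5:93 2.0:94 2.5:94 3.0:95 3.5:95 4.0:94 4.5:94 5.0:93 5.5:92 6.0:91 6.5:90 7.0:89 7.5:88 8.0:87 8.5:87 9.0:87 9.5:87 10.0:88 10.5:90 11.0:92 11.5:93 12.0:94 12.5:94 13.0:94 13.5:94 14.0:93 14.5:93 15.0:93 15.5:92 16.0:92 16.5:92 17.0:91 17.5:91 18.0:91 18.5:90 19.0:91 19.5:91 20.0:92 20.5:93 21.0:94 21.5:94 22.0:94 22.5:93 23.0:92 23.5:90 24.0:88 24.5:86 25.0:85 25.5:83 26.0:81 26.5:79 27.0:78 27.5:78 28.0:77 28.5:77 29.0:76 29.5:75 30.0:75
```

View pics/teeth1.png

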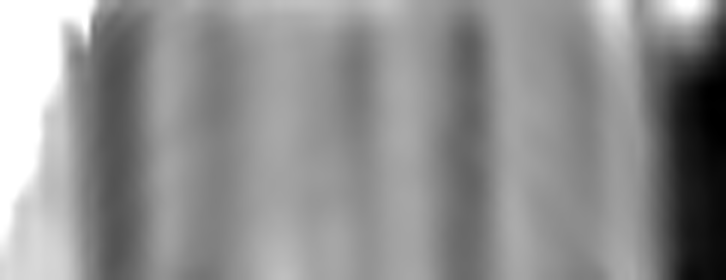

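Run:
```python
from m import *
A=np.load("/tmp/avg.npz"); g=A["top"].mean(2).astype(np.float32)
x0,x1,y0,y1=336,392,232,288; S=8
up=cv2.resize(g[y0:y1,x0:x1],None,fx=S,fy=S,interpolation=cv2.INTER_CUBIC)
px=lambda u,v:(x0+(u+.5)/S-.5,y0+(v+.5)/S-.5)
for th in(110,125,140,155):
    m=(up<th).astype(np.uint8); k,l,st,c=cv2.connectedComponentsWithStats(m)
    i=1+np.argmax(st[1:,4]); 
    for i in [j for j in range(1,k) if st[j,4]>2500 and st[j,4]<40000]:
        pos=onz("top",*px(*c[i]),.108)
        if np.hypot(pos[0]-.516,pos[1]+.042)>.01: continue
        v,u=np.nonzero(l==i); P=np.array([onz("top",*px(a,b),.108) for a,b in zip(u[::5],v[::5])])
        D=P-pos; r=np.hypot(*D.T); a=np.arctan2(D[:,1],D[:,0]); w=(r>.0215)&(r<.028)
        print(th,"bore",st[i,4]/64,pos,"phase",np.degrees(np.angle(np.exp(8j*a[w]).sum()))/8)
        C=cv2.findContours((l==i).astype(np.uint8),cv2.RETR_EXTERNAL,cv2.CHAIN_APPROX_NONE)[0][0][:,0]
        Q=np.array([onz("top",*px(a,b),.108) for a,b in C]); e=cv2.minEnclosingCircle(Q.astype(np.float32)); print("  encl",e)
    hs=[]
    for j in range(1,k):
        if 64*2<st[j,4]<64*20:
            q=onz("top",*px(*c[j]),.108); rr=np.hypot(q[0]-.516,q[1]+.042)
            if .033<rr<.046: hs.append(q)
    hs=np.array(hs)
    if len(hs)>=3: print(th,"holes",len(hs),hs.mean(0), np.hypot(*(hs-hs.mean(0)).T), np.degrees(np.arctan2(*(hs-hs.mean(0)).T[::-1])))
```

```text
110 bore 318.40625 [ 0.5153 -0.0428] phase -9.131016880188424
  encl ((0.5154327154159546, -0.04285762459039688), 0.025524871423840523)
110 holes 6 [ 0.5153 -0.0431] [0.0421 0.0419 0.042  0.0417 0.0418 0.0418] [ -23.9376   35.6951  -84.6643   95.9867 -144.4113  155.4862]
125 bore 344.0625 [ 0.5153 -0.0428] phase -9.31596950507953
  encl ((0.5152927041053772, -0.042823921889066696), 0.026196999475359917)
125 holes 6 [ 0.5153 -0.043 ] [0.0421 0.0419 0.0421 0.0418 0.0419 0.0418] [ -23.8985   35.6756  -84.6261   95.9067 -144.4208  155.524 ]
140 bore 371.234375 [ 0.5153 -0.0429] phase -9.270766144779664
  encl ((0.515359103679657, -0.042868148535490036), 0.026918329298496246)
140 holes 6 [ 0.5153 -0.0431] [0.0422 0.042  0.0422 0.0418 0.042  0.042 ] [ -23.8749   35.7386  -84.6173   95.8645 -144.4373  155.4729]
155 bore 403.859375 [ 0.5153 -0.0429] phase -9.496097032283895
  encl ((0.5154972672462463, -0.042912524193525314), 0.027844689786434174)
155 holes 3 [ 0.5409 -0.0546] [0.0142 0.0372 0.0374] [ -23.1738   76.7329 -125.2137]
```

Run:
```python
from m import *
A=np.load("/tmp/avg.npz"); t=A["top"].astype(np.float32)
b=t[...,2]  # blue: wood low, steel high
def circ(x0,x1,y0,y1,z,ths,img,S=8):
    up=cv2.resize(img[y0:y1,x0:x1],None,fx=S,fy=S,interpolation=cv2.INTER_CUBIC)
    px=lambda u,v:(x0+(u+.5)/S-.5,y0+(v+.5)/S-.5)
    for th in ths:
        m=(up>th).astype(np.uint8); k,l,st,c=cv2.connectedComponentsWithStats(m); i=1+np.argmax(st[1:,4])
        C=cv2.findContours((l==i).astype(np.uint8),cv2.RETR_EXTERNAL,cv2.CHAIN_APPROX_NONE)[0]
        C=max(C,key=len)
        h=cv2.convexHull(C)[:,0]
        Q=np.array([onz("top",*px(a,b_),z) for a,b_ in C[:,0]])
        # algebraic circle fit
        M=np.c_[2*Q,np.ones(len(Q))]; s=np.linalg.lstsq(M,(Q**2).sum(1),rcond=None)[0]
        r=np.sqrt(s[2]+s[0]**2+s[1]**2); res=np.hypot(*(Q-s[:2]).T)-r
        w=abs(res)<.0015
        s=np.linalg.lstsq(M[w],(Q[w]**2).sum(1),rcond=None)[0]
        print(th,s[:2],"r",np.sqrt(s[2]+s[0]**2+s[1]**2),"n",w.sum(),len(w))
circ(226,268,246,290,.073,(110,130,150),b)
circ(178,222,244,286,.054,(110,130,150),b)
```

```text
110 [0.4949 0.2294] r 0.030454224709526495 n 602 602
130 [0.4949 0.2294] r 0.029628894465852925 n 581 581
150 [0.4907 0.218 ] r 0.014121971408950995 n 48 852
110 [0.4989 0.3396] r 0.03065505387163084 n 484 599
130 [0.4927 0.3206] r 0.00861246756307539 n 26 919
150 [0.4948 0.3288] r 0.01479801482586968 n 35 927
```

```bash
python3 -m crank '[-0.04,0.3,0,0,-0.08,0.6,0,0,-0.123,0.9,0,0,-0.123,0.9,0,0,-0.123,0.9,0,0,-0.123,0.9,0,0,-0.123,0.9,0,0,-0.123,0.9,0,0]'; python3 -m crank '[-0.123,0.9,0,0,-0.123,0.9,0,0,-0.123,0.9,0,0,-0.123,0.9,0,0,-0.123,0.9,0,0,-0.09,0.7,0,0,-0.04,0.3,0,-1,0,0,0,-0.96]';  python3 st.py .5158 -.0428 .236 20.9
```

```text
time_s: 17.85
tcp_pos: [0.5066, 0.0691, 0.2352]
tool_rot: [0.995, 0.104, -0.0, 0.0]
wrist_force: [-0.1, 0.3, -4.8]
width: 0.0238
time_s: 18.65
tcp_pos: [0.5165, -0.0693, 0.2351]
tool_rot: [0.983, 0.182, -0.0, 0.0]
wrist_force: [0.5, 0.9, -5.6]
width: 0.0238
t 18.65 tcp [ 0.5165 -0.0693  0.2351] yaw 20.97 tilt 0.05 F [ 0.4895  0.9331 -5.5757] T [0.0085 0.0251 0.0131] w 0.0238 q6 0.982
units xyz [ 0.3527 -1.0005 -0.0351]
yaw units 0.0157859175299202
```

```bash
python3 -m crank '[0.12,-0.3,0,0,0.12,-0.4,0,0,0.11,-0.3,0,0,0,0,0.2,0,0,0,0.4,0,0,0,0.3,0,0,0,0.1,0,0,0,0,0]';  python3 st.py .5158 -.0428 .2027 20.9
python3 - <<'E'
from m import *
from cell import snapshot
a=np.mean([snapshot("scene")[0].astype(float) for _ in range(3)],0); np.savez("/tmp/hov.npz",a=a)
im=np.clip((a-40)*1.4,0,255).astype(np.uint8)
crop(im,260,360,130,270,5,"pics/s6.png")
E
```

```text
time_s: 19.45
tcp_pos: [0.5162, -0.0409, 0.21]
tool_rot: [0.983, 0.181, -0.001, -0.0]
wrist_force: [1.1, -1.1, -6.0]
width: 0.0237
t 19.45 tcp [ 0.5162 -0.0409  0.21  ] yaw 20.88 tilt 0.06 F [ 1.0704 -1.1371 -6.0046] T [-0.019  -0.0712  0.033 ] w 0.0237 q6 1.037
units xyz [-0.0407  0.0673  0.2924]
yaw units -0.0038202907690416954
```

View pics/s6.png

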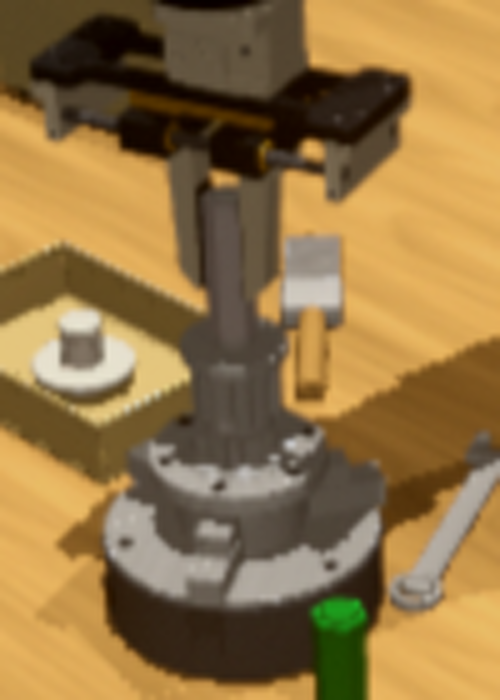

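Run:
```python
from m import *
from st import st
st((.5158,-.0428,.2027),20.9)
q=proj("scene",[[.516,-.042,.265],[.516,-.042,.17],[.516,-.042,.108]]); print(q,(q-[260,130])*5)
```

```text
t 19.6 tcp [ 0.5166 -0.0409  0.2108] yaw 20.89 tilt 0.02 F [-0.4432  0.1625 -4.7286] T [-0.0166 -0.0446  0.0175] w 0.0242 q6 1.037
units xyz [-0.0564  0.0616  0.3259]
yaw units -0.0019739745393966557
[[304.2811 167.9861]
 [305.9788 199.304 ]
 [307.0208 218.53  ]] [[221.4053 189.9307]
 [229.894  346.5198]
 [235.104  442.65  ]]
```

```bash
python3 -m crank '[-0.056,0.062,0.2,0,0,0,0.2,0,0,0,0.1,0,0,0,0.03,0,0,0,0.03,0,0,0,0.03,0,0,0,0.02,0,0,0,0,0]';  python3 st.py .5158 -.0428 .1937 20.9
```

```text
time_s: 20.4
tcp_pos: [0.5156, -0.0427, 0.1954]
tool_rot: [0.983, 0.181, 0.0, 0.0]
wrist_force: [-0.2, -0.2, -5.1]
width: 0.0242
t 20.4 tcp [ 0.5156 -0.0427  0.1954] yaw 20.9 tilt 0.01 F [-0.2343 -0.2289 -5.1105] T [0.0064 0.0168 0.0315] w 0.0242 q6 1.033
units xyz [0.0038 0.0071 0.0681]
yaw units 0.0008419671744377966
```

```bash
python3 -m crank '[0,0,0.02,0,0,0,0.02,0,0,0,0.02,0,0,0,0.02,0,0,0,0.02,0,0,0,0.02,0,0,0,0.02,0,0,0,0,0]';  python3 st.py .5158 -.0428 .1837 20.9
```

```text
time_s: 21.2
tcp_pos: [0.5156, -0.0427, 0.1918]
tool_rot: [0.983, 0.181, -0.0, -0.0]
wrist_force: [-0.3, -0.2, -4.5]
width: 0.0238
t 21.2 tcp [ 0.5156 -0.0427  0.1918] yaw 20.9 tilt 0.01 F [-0.2638 -0.163  -4.494 ] T [-0.0105 -0.0226 -0.0019] w 0.0238 q6 1.033
units xyz [0.0051 0.0083 0.324 ]
yaw units 0.0002816236985260512
```

```bash
python3 -m crank '[0,0,0.04,0,0,0,0.04,0,0,0,0.04,0,0,0,0.04,0,0,0,0.03,0,0,0,0.03,0,0,0,0.02,0,0,0,0,0]';  python3 st.py .5158 -.0428 .1837 20.9
```

```text
time_s: 22.0
tcp_pos: [0.5156, -0.0427, 0.1859]
tool_rot: [0.983, 0.181, -0.0, -0.0]
wrist_force: [0.8, 0.1, -5.1]
width: 0.024
t 22.0 tcp [ 0.5156 -0.0427  0.1859] yaw 20.9 tilt 0.0 F [ 0.8297  0.0547 -5.0935] T [-0.005   0.0136 -0.0111] w 0.024 q6 1.033
units xyz [0.0048 0.0073 0.0862]
yaw units 0.0005338904549748169
```

```bash
python3 -m crank '[0,0,0.03,0,0,0,0.03,0,0,0,0.02,0,0,0,0.02,0,0,0,0.02,0,0,0,0.02,0,0,0,0.02,0,0,0,0,0]';  python3 st.py .5158 -.0428 .1487 20.9
```

```text
time_s: 22.8
tcp_pos: [0.5156, -0.0427, 0.1818]
tool_rot: [0.983, 0.181, -0.0, -0.0]
wrist_force: [0.3, -0.4, -5.2]
width: 0.0239
t 22.8 tcp [ 0.5156 -0.0427  0.1818] yaw 20.9 tilt 0.01 F [ 0.2675 -0.3934 -5.2409] T [ 0.0087 -0.0514  0.0022] w 0.0239 q6 1.033
units xyz [0.0056 0.0077 1.3245]
yaw units -0.0003072701259328181
```

```bash
python3 -m crank '[0,0,0.04,0,0,0,0.06,0,0,0,0.07,0,0,0,0.07,0,0,0,0.07,0,0,0,0.07,0,0,0,0.06,0,0,0,0.03,0]';  python3 st.py .5158 -.0428 .1487 20.9
```

```text
time_s: 23.6
tcp_pos: [0.5156, -0.0426, 0.1699]
tool_rot: [0.983, 0.181, -0.0, -0.0]
wrist_force: [0.6, 0.4, -5.6]
width: 0.024
t 23.6 tcp [ 0.5156 -0.0426  0.1699] yaw 20.9 tilt 0.01 F [ 0.5683  0.3653 -5.5722] T [-0.0585  0.0189 -0.0018] w 0.024 q6 1.033
units xyz [0.0058 0.0087 0.85  ]
yaw units 0.0002037200528395844
```

```bash
python3 -m crank '[0,0,0.06,0,0,0,0.09,0,0,0,0.1,0,0,0,0.1,0,0,0,0.1,0,0,0,0.1,0,0,0,0.08,0,0,0,0.04,0]';  python3 st.py .5158 -.0428 .1487 20.9
```

```text
time_s: 24.4
tcp_pos: [0.5156, -0.0427, 0.1531]
tool_rot: [0.983, 0.181, -0.0, -0.0]
wrist_force: [-0.2, 0.1, -3.9]
width: 0.0237
t 24.4 tcp [ 0.5156 -0.0427  0.1531] yaw 20.9 tilt 0.02 F [-0.2098  0.1239 -3.9275] T [ 0.0052 -0.0101  0.0082] w 0.0237 q6 1.033
units xyz [0.007  0.0081 0.1772]
yaw units 0.00030660127784964963
```

```bash
python3 -m crank '[0,0,0.04,0,0,0,0.03,0,0,0,0.02,0,0,0,0.02,0,0,0,0.02,0,0,0,0.02,0,0,0,0,0,0,0,0,0]';  python3 st.py .5158 -.0428 .1487 20.9
```

```text
time_s: 25.2
tcp_pos: [0.5156, -0.0427, 0.1496]
tool_rot: [0.983, 0.181, -0.0, 0.0]
wrist_force: [0.4, 0.2, -4.7]
width: 0.0235
t 25.2 tcp [ 0.5156 -0.0427  0.1496] yaw 20.9 tilt 0.0 F [ 0.4454  0.2377 -4.6818] T [-0.0339  0.0272 -0.0081] w 0.0235 q6 1.033
units xyz [0.0045 0.0061 0.0371]
yaw units 0.00016007503972279014
```

```bash
python3 -m crank '[0,0,0.01,0,0,0,0.01,0,0,0,0.01,0,0,0,0.01,0,0,0,0,0,0,0,0,0,0,0,0,0,0,0,0,0]';  python3 st.py .5158 -.0428 .1487 20.9
```

```text
time_s: 26.0
tcp_pos: [0.5156, -0.0426, 0.1487]
tool_rot: [0.983, 0.181, 0.0, -0.0]
wrist_force: [-1.3, -0.0, -1.8]
width: 0.0237
t 26.0 tcp [ 0.5156 -0.0426  0.1487] yaw 20.9 tilt 0.0 F [-1.297  -0.0316 -1.7929] T [ 0.0694  0.2065 -0.0139] w 0.0237 q6 1.033
units xyz [0.0043 0.0081 0.0008]
yaw units 0.0007325253926208919
```

```bash
python3 -m crank '[0,0,0.01,0,0,0,0.01,0,0,0,0,0,0,0,0,0,0,0,0,0,0,0,0,0,0,0,0,0,0,0,0,0]';  python3 st.py
python3 - <<'E'
from m import *
from cell import snapshot
a=snapshot("scene")[0]
crop(a,260,360,130,270,5,"pics/s7.png")
E
```

```text
time_s: 26.8
tcp_pos: [0.5157, -0.0427, 0.1487]
tool_rot: [0.983, 0.181, 0.0, 0.0]
wrist_force: [-4.3, 0.5, 5.7]
width: 0.024
t 26.8 tcp [ 0.5157 -0.0427  0.1487] yaw 20.9 tilt 0.02 F [-4.2508  0.528   5.704 ] T [ 0.1241  0.7771 -0.0044] w 0.024 q6 1.033
```

View pics/s7.png

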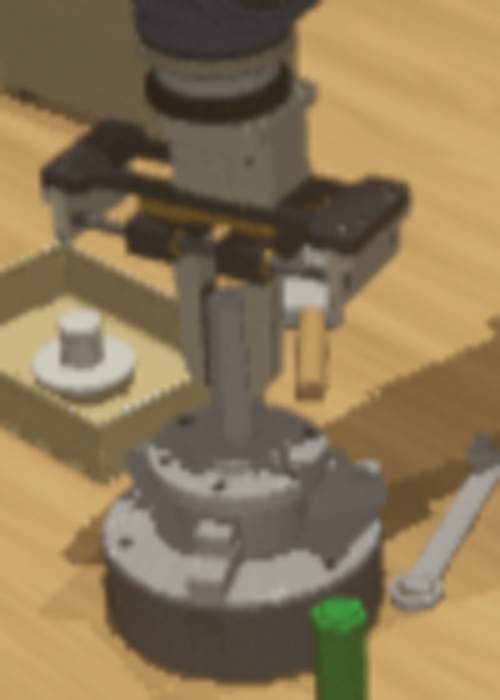

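```bash
python3 -m crank '[0,0,0,0,0,0,0,0,0,0,0,0,0,0,0,0,0,0,0,0,0,0,0,0,0,0,0,0,0,0,0,0]' -0.2;  python3 st.py; python3 -m crank '[0,0,-0.3,0,0,0,-0.5,0,0,0,-0.8,0,0,0,-1,0,0,0,-1,0,0,0,-1,0,0,0,-0.5,0,0,0,0,0]' ; python3 -m crank '[0,0.5,0,0,0,0.9,0,0,0,0.9,0,0,0,0.9,0,0,0,0.9,0,0,0,0.9,0,0,0,0.6,0,0,0,0,0,0]' ; python3 -m crank '[0,0.5,0,0,0,0.9,0,0,0,0.9,0,0,0,0.9,0,0,0,0.9,0,0,0,0.9,0,0,0,0.6,0,0,0,0,0,0]'
python3 - <<'E'
from m import *
from st import st
from cell import snapshot
st()
a,d=snapshot("scene");crop(a,190,460,110,330,3,"pics/s8.png")
b,e=snapshot("top");crop(b,160,530,130,400,2,"pics/t8.png")
np.savez("/tmp/fin.npz",a=a,d=d,b=b,e=e)
X=cloud("top",e)
reg("top",X,(.19,.215),(.45,.57,-.12,.05),.203,"GOtop")
reg("top",X,(.111,.124),(.43,.60,-.14,.05),.116,"collar")
reg("top",X,(.04,.06),(.39,.48,-.36,-.25),.047,"captop")
X=cloud("scene",d)
reg("scene",X,(.19,.215),(.45,.57,-.12,.05),.203,"GOtop")
reg("scene",X,(.111,.124),(.43,.60,-.14,.05),.116,"collar")
E
```

```text
time_s: 27.65
tcp_pos: [0.5156, -0.0427, 0.1481]
tool_rot: [0.983, 0.181, -0.0, -0.0]
wrist_force: [-0.2, 0.5, 0.0]
width: 0.056
t 27.65 tcp [ 0.5156 -0.0427  0.1481] yaw 20.9 tilt 0.0 F [-0.2232  0.4979  0.0197] T [0.009  0.0765 0.0358] w 0.056 q6 1.033
time_s: 28.45
tcp_pos: [0.5162, -0.0428, 0.2776]
tool_rot: [0.983, 0.181, 0.002, 0.001]
wrist_force: [-0.4, -0.3, -0.7]
width: 0.056
time_s: 29.25
tcp_pos: [0.5656, -0.1751, 0.2742]
tool_rot: [0.984, 0.181, -0.001, -0.0]
wrist_force: [-0.1, 1.3, 0.1]
width: 0.0559
time_s: 30.05
tcp_pos: [0.6157, -0.3054, 0.2749]
tool_rot: [0.983, 0.181, -0.0, -0.0]
wrist_force: [0.2, 0.6, 0.0]
width: 0.0557
t 30.05 tcp [ 0.6157 -0.3054  0.2749] yaw 20.86 tilt 0.03 F [0.1902 0.6489 0.0168] T [-0.0368 -0.0142 -0.016 ] w 0.0557 q6 0.679
GOtop top 129 cen [ 0.5153 -0.0418] encl [ 0.515  -0.0425  0.014 ] rect ((0.5150116682052612, -0.04244426265358925), (0.024736560881137848, 0.02687234617769718), 0.7405462861061096) zmed 0.2037318043022838
collar top 377 cen [ 0.5141 -0.0391] encl [ 0.5163 -0.0428  0.0309] rect ((0.5156068801879883, -0.042653508484363556), (0.05798063054680824, 0.05845244973897934), 27.09068489074707) zmed 0.1159064515460107
captop top 120 cen [ 0.434  -0.3022] encl [ 0.4335 -0.3024  0.0152] rect ((0.4342268407344818, -0.302322119474411), (0.026920776814222336, 0.026401739567518234), 89.62554931640625) zmed 0.048958731180435866
GOtop scene 81 cen [ 0.5227 -0.0319] encl [ 0.5237 -0.0324  0.0232] rect ((0.5226482152938843, -0.03155328333377838), (0.04425346478819847, 0.026664143428206444), 50.5670280456543) zmed 0.20021728934321426
collar scene 168 cen [ 0.5212 -0.0348] encl [ 0.5201 -0.0385  0.0331] rect ((0.5194498300552368, -0.03586381673812866), (0.05676600709557533, 0.05878808721899986), 46.02143859863281) zmed 0.1153066823568971
```

View pics/s8.png

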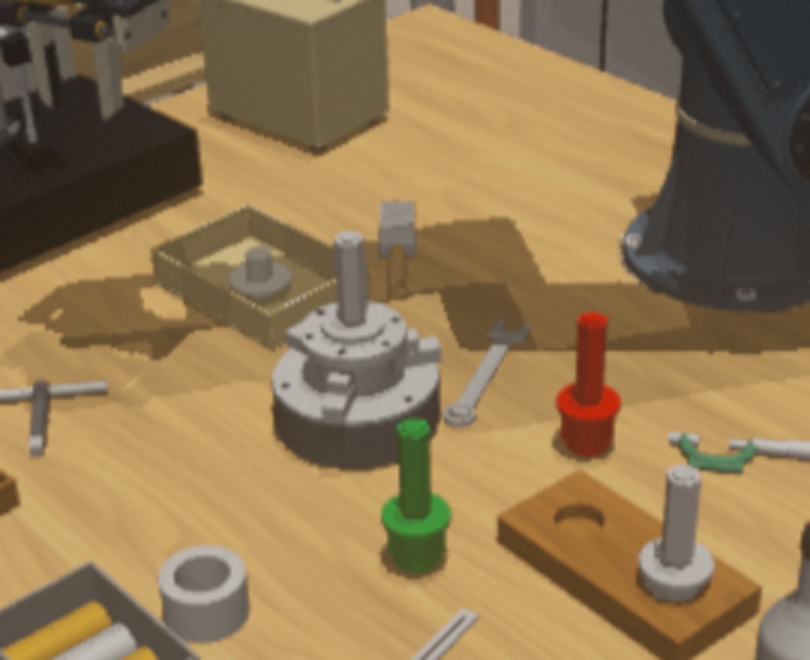

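View pics/t8.png

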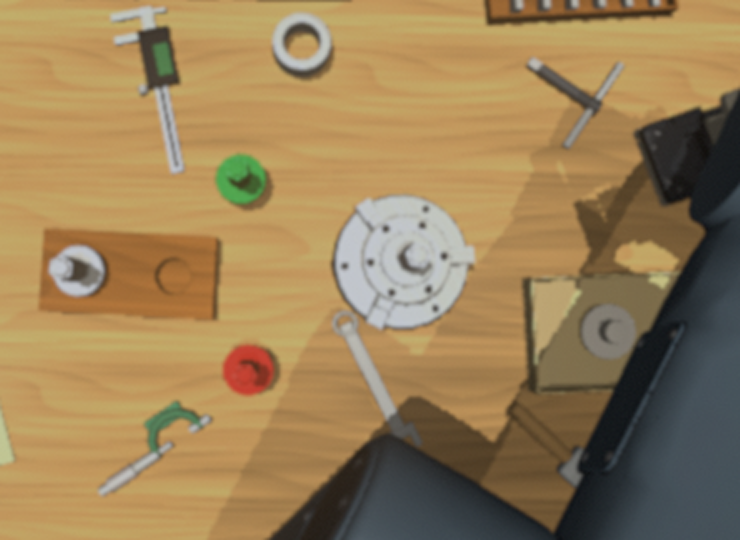

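```bash
python3 -c "
from cell import manip
print(manip.close_job())"
```

```text
the job is handed in; nothing more can be done
None
```

The GO gauge is standing fully home in the hub, the dust cap is upright in the tin tray, and the job is handed in at about 30 s of the 58 s allowed.

**What I did:** I set the cap down in the tray and released it a few millimetres above the floor. I took the GO gauge by its flats and turned it 9° so its teeth lined up with the slots. It then went in with no jam, so it needed no turning under pressure. The wrist force stayed around 6 N or less, with a light press at the end once the collar touched the hub face.

**Last checks:**
- **GO gauge:** the collar top reads about 116 mm above the bench and the handle top about 203 mm, both as expected for fully home. In the top camera the handle is within about 1 mm of the bore axis. The scene camera puts the same handle and collar several mm further out. I trusted the top camera, because the scene camera was offset in the same direction at the start.
- **Cap:** its knob is at the centre of the tray, with its top at about 49 mm, so its centre (15 mm lower) is below the rim.
- **Everything else:** the not-go gauge is upright in the stand. By eye, the bystanders in the last pictures are where they were; I did not measure them. The flask is only partly in frame, and the brush is partly hidden by the arm in the top view.
- **Arm:** the gripper is open and clear, with a wrist force of about 0.7 N or less.

No check failed. The hand-in reported no verdict.

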